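Kickstand down and bin held upright on the regulating bench

ROBOT

A 7-joint arm with a two-finger parallel gripper is mounted at the origin on the work surface. World frame = base frame: x ahead of the robot, y to its left, z up, the work surface at z = 0. Lengths are in m, angles in rad, forces in N, time in s.
With the tool pointing down it reaches from about 0.425 to 0.925 m from the base axis. Payload 6.8 kg.
Tool frame: the origin (TCP) lies on the centre line of the jaws, within the pads' length; the fingertips stand 11 mm ahead of it and the grasp point (between the pads) lies 8 mm behind it; z points along the fingers, y is the direction in which the jaws open and shut (so a half turn about z gives the same grasp; the last joint's range is limited). The gripper opens to 85 mm and grips with 20 to 120 N. Pads are 22 mm wide; open, the fingers measure 114 mm over their backs; the gripper's body (76 mm by 85 mm) begins 54 mm behind the grasp point. The pads swing forward as they close: fully open they stand 13 mm farther back than shut.
Start: joints at [1.016, 0.477, 0.022, 1.555, -0.011, 1.109, -0.083], TCP at [0.292, -0.609, 0.242] pointing down, gripper open.
Joint ranges: [-2.96, 2.96], [-0.34, 2.1], [-1.41, 1.46], [0.24, 2.44], [-1.37, 4.51], [0.17, 1.92], [-2.96, 2.96]. Speed limits (rad/s): [2.39, 2.39, 3.14, 3.14, 3.14, 3.14, 3.14].

INTERFACE

Orientations are given as a rotation vector (axis times angle).
In Python, from bench import r gives the robot as it stands.
- The arm moves only by the tool send_rows, never from a script. Its argument "deltas" is a list of rows, each a list of 7 numbers: the opening, from 0 (shut) to 1 (fully open), then the shift along the tool's x, y, z as a fraction of full scale, then the turn, a rotation vector about the tool's x, y, z as a fraction of full scale. In form: [[hand, x, y, z, ax, ay, az], ...]. A call has 1 to 20 rows; each row is the pose to reach, as a shift and turn from the pose commanded when the call began, along the tool's axes at that moment, turning the shorter way round; what a row does not reach only later rows make up. Full scale, the value 1, is 150 mm for a shift and 180 degrees for a turn. A row lasts 1/12 s, in which the tool goes at most 41.7 mm and 7.16 degrees, less where a joint would pass 70% of its speed; a pose out of reach is approached as far as the arm can. A call with a number of a shift or a turn outside -1 to 1 is refused whole. A call with a gripper value outside its range is refused whole. The fingers move at their own pace and stop on an object; "squeeze" is the grip in N (left out, the last holds). Time passes only in rows, so rows that repeat a pose let the fingers close. It gives the time, the measured TCP pose, the force and the opening at its end, in the units of the state.
- r.get_obs(): the state, without advancing time (a new reading comes with each control period).
- r.grab_frame(name): name is "scene" or "top"; returns a dict with "pixels" (420x560x3 uint8, red, green, blue), "camera_matrix" (3x3 intrinsics, pixels), "rvec" (rotation vector, rad) and "tvec" (3), from world to camera coordinates, as OpenCV has them. Camera axes: x right, y down, z forward; pixel columns grow to the right and rows downward; lengths in m; the calibration is good to about 2 mm. A picture is of the moment at which its call begins. There is no depth.
- r.hand_in(): hands the job in, once; it reports no verdict.
The state is a dict: "clock": time; "joints": joint angles; "qvel": joint speeds; "tau": joint torques, N m; "tcp_pos": TCP position; "orientation": TCP orientation; "contact_force": force on the tool from outside, world axes, zero at the start; "moment": the same for the moment, N m; "grip_width": finger opening in m.
Only numpy, scipy, OpenCV 4.12 (cv2) and the standard library are available. Lean on these libraries where they do the work, as an engineer would, in place of code of your own. Each camera call takes 0.05 s, during which the arm holds its last target. There are 200 camera calls.

TASK

The dark parts bin has tipped forward on its pivot. Slide the forked foot rest along its rail until the fork lines up with the kickstand on the bin's side, flip the kickstand backwards over centre so that it drops down behind, then bring the bin upright by its top bar so that the kickstand's foot comes down between the fork's walls. The kickstand only keeps the bin from going over backwards, so finish while still holding the bin upright yourself, hand on the bin and not on the kickstand; leave the other things on the bench where they are.

Things in the scene. Friction and masses are not known exactly. Their poses are not given: they have to be found in the camera images.
- stand: Fixed steel stand of the tilting bin. Origin on the bench; x points to the rear (away from the robot at yaw 0), y to the left, z up. Base plate x -100..50, y +-90, 10 mm thick; two bracket plates at y = +-72 mm, up to 70 mm high, carry the bin's pivot, a level axis along y through (0, 0, 55) mm. The kickstand moves in the plane y = -100 mm of this frame. Its place and yaw vary.
- bin (a joint): Lean of the bin on its pivot, rad: 0 upright, positive tipped forward (towards -x of the stand). Starts at the front stop, 0.45; rear stop at -0.03 (kickstand's foot on the fork's floor). Weight and a return spring always tip it forward again if let go; holding it upright takes about 2 to 3 N at the bar.
- bin_pivot (a point): Open-topped dark enamel bin, about 0.9 kg with its contents, 100 (x) by 120 (y) mm, 4 mm walls. Sizes from this point, which is its origin, mid-pivot (stand (0, 0, 55) mm); axes as the stand's when upright. Front wall at x = -68, rear wall at x = 28 mm, side walls y = +-58; floor 35 mm below the origin, front wall up to z = 25, sides up to 50, rear wall up to 89 mm.
- bar_mid (a point): Middle of the bin's top bar: a level round steel bar of 12 mm diameter, 118 mm long along y, at bin (28, 0, 125) mm, carried by two 6 mm posts at y = +-52 mm; free below down to the rear wall's edge, 36 mm lower. Upright: (28, 0, 180) mm in the stand's frame; tipped at the start: about (-29, 0, 180).
- kick (a joint): Kickstand angle relative to the bin, rad: 0 stowed (points up along the bin, leaning 0.10 forward of it), growing as it swings backwards over the top; 2.49 is its stop, fully down (43 deg behind straight down when the bin is upright). Turns freely: before the vertical it falls back to 0, past the vertical it falls on to 2.49 by itself, about 0.6 rad from the stowed place while the bin is tipped.
- kick_hub (a point): Hub centre of the kickstand on the bin's right side, 45 mm above the pivot along the bin; disc 24 mm in diameter, 14 mm thick. The leg is a steel rod of 9 mm diameter, 110 mm from here to the centre of a 14 mm ball foot, about 0.1 kg. Tipped bin: stand (-20, -100, 96) mm.
- kick_foot (a point): Centre of the kickstand's ball foot. Stowed with the bin tipped: about stand (-77, -100, 189) mm. With the kickstand down and the bin upright it is at stand (75, -100, 20) mm, between the fork's walls if the fork is lined up.
- rail: Fixed rail of the foot rest behind the stand, square to it, 200 mm along the stand's y, 56 mm wide, 8 mm high; its place along y relative to the stand varies by +-25 mm. Origin on the bench under the line of the fork.
- slide (a joint): Travel of the foot rest along the rail, m, 0 to 0.12, growing towards -y of the stand (to the right); 0.06 is mid-rail. Starts between 0 and 0.01. Friction about 1.5 N, stays where left.
- fork (a point): Middle of the fork on the foot rest, 20 mm above the bench: two upright walls 5 mm thick, 24 mm long, 30 mm high, 26 mm apart across y, open front and rear, floor at 10 mm. Lined up when its y in the stand's frame is -100 mm.
- grip_top (a point): Centre of the top of the foot rest's grip: an upright aluminium block 14 (x) by 22 (y) mm, top 55 mm above the bench, 45 mm tall, 31 mm behind the fork's middle and at the same y.
- case: Bystander: walnut pyramid metronome case, 120 mm square, 218 mm high.
- rod: Bystander: brass pendulum rod, 200 mm long, lying, 22 mm thick at its end discs.
- weight_a: Bystander: nickel sliding weight, 28 mm across, 22 mm high, standing behind the bin to the left of the rail.
- weight_b: Bystander: nickel sliding weight, 28 mm across, 22 mm high.
- key: Bystander: steel winding key, about 64 mm long, 10 mm high, lying.
- driver: Bystander: screwdriver, 170 mm long, lying.
- oil: Bystander: small oil bottle, 36 mm across, 70 mm high.
Not all that is in view belongs to the job. Leave any turquoise look-alike of the rail alone.

How it is judged:
By the outcome, as a careful person would: the job done as asked, in the order asked, and still so for the second after the job is handed in, while the arm keeps its last pose, push and grip.
It also fails if it takes over 58 s, if anything falls off the work surface, if the arm or the gripper's body presses on something with over 40 N, if the wrist force passes 120 N, or if a joint passes its speed limit or range.

## Working session

There is one attempt and no reset: what is moved stays moved. The work goes in short steps, Python scripts to look and compute and a tool call to move; the robot and the scene stay as the last step left them, time stands still between calls to the robot, and variables do not carry over. Pictures are saved under pics/ and viewed, about 8 in all and at most 12, crops included, and the job is handed in when it is done.

Besides the shell and the picture viewer there is one more tool, called in YAML: its name, and indented under it one key for each argument. send_rows: Moves the arm, as the interface text tells. Shift numbers are shares of 150 mm and turn numbers shares of 180 degrees, none past 1 either way. Its arguments: {"type":"object","properties":{"deltas":{"type":"array","items":{"type":"array","items":{"type":"number"}}},"squeeze":{"type":"number"}},"required":["deltas"]}

```bash
mkdir -p pics; ls; python3 - <<'E'
from bench import r
import cv2,numpy as np
for n in("scene","top"):
    f=r.grab_frame(n)
    cv2.imwrite(f"pics/{n}0.png",cv2.resize(f["pixels"][:,:,::-1],(800,600),interpolation=cv2.INTER_CUBIC))
    R=cv2.Rodrigues(np.array(f["rvec"]))[0]
    print(n,np.round(f["camera_matrix"],1).tolist(),"cam pos",-R.T@np.ravel(f["tvec"]),"fwd",R[2])
o=r.get_obs();print({k:np.round(v,3).tolist() for k,v in o.items()})
E
```

```text
pics
scene [[480.1, 0.0, 283.9], [0.0, 480.1, 206.7], [0.0, 0.0, 1.0]] cam pos [1.07374155 0.83515791 0.97916595] fwd [-0.46819785 -0.60935205 -0.63990691]
top [[428.6, 0.0, 279.7], [0.0, 428.6, 204.7], [0.0, 0.0, 1.0]] cam pos [0.38506321 0.0234069  1.40131276] fwd [ 0.05001033 -0.02178653 -0.99851105]
{'clock': 0.1, 'joints': [1.016, 0.478, 0.022, 1.556, -0.012, 1.109, -0.083], 'qvel': [0.0, -0.002, 0.0, -0.004, -0.001, 0.0, 0.0], 'tau': [0.003, -59.776, 1.613, -28.196, 0.013, 0.005, -0.0], 'tcp_pos': [0.291, -0.608, 0.241], 'orientation': [-3.062, -0.696, 0.001], 'contact_force': [0.301, 1.093, -0.506], 'moment': [-0.004, -0.009, 0.039], 'grip_width': 0.085}
```

View pics/scene0.png

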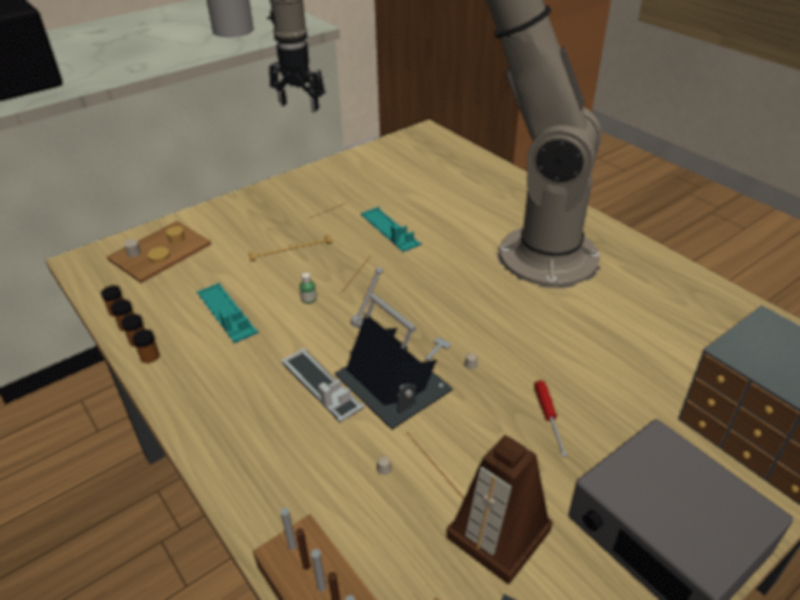

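View pics/top0.png

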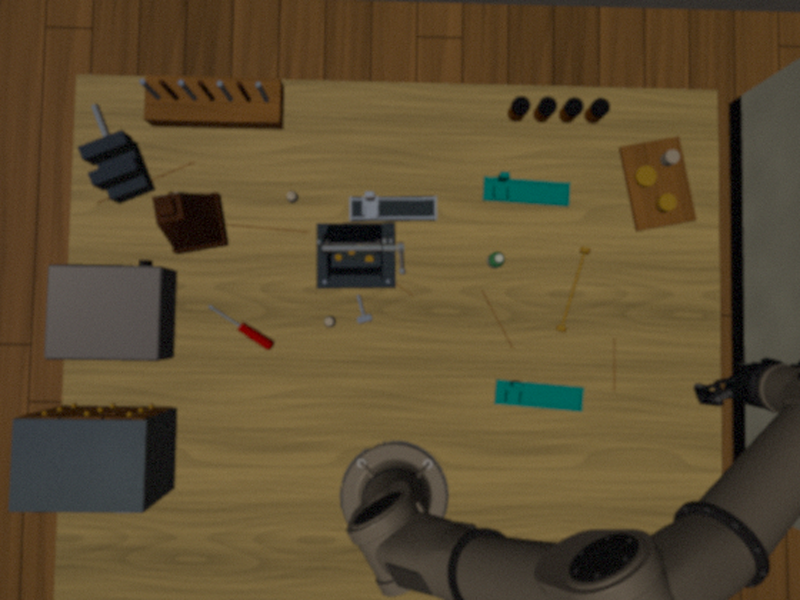

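The top view shows the stand at about (356,255), the grey rail at (393,208) with the foot rest near its left end at (370,205), and the kickstand at (402,255). The turquoise rails are decoys. I'll zoom in next.

```bash
python3 - <<'E'
from bench import r
import cv2
for n,(x0,y0,w,h,s) in {"top":(215,125,110,82,7),"scene":(190,178,140,124,4.8)}.items():
    im=r.grab_frame(n)["pixels"][y0:y0+h,x0:x0+w,::-1]
    im=cv2.convertScaleAbs(cv2.resize(im,None,fx=s,fy=s,interpolation=cv2.INTER_CUBIC),alpha=1.5,beta=15)
    cv2.imwrite(f"pics/{n}1.png",im)
E
```

```text
(no output)
```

View pics/top1.png

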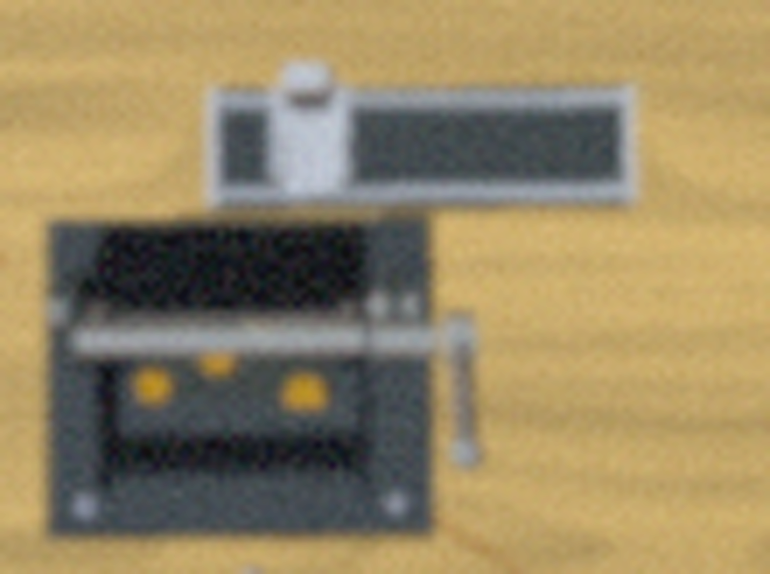

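View pics/scene1.png

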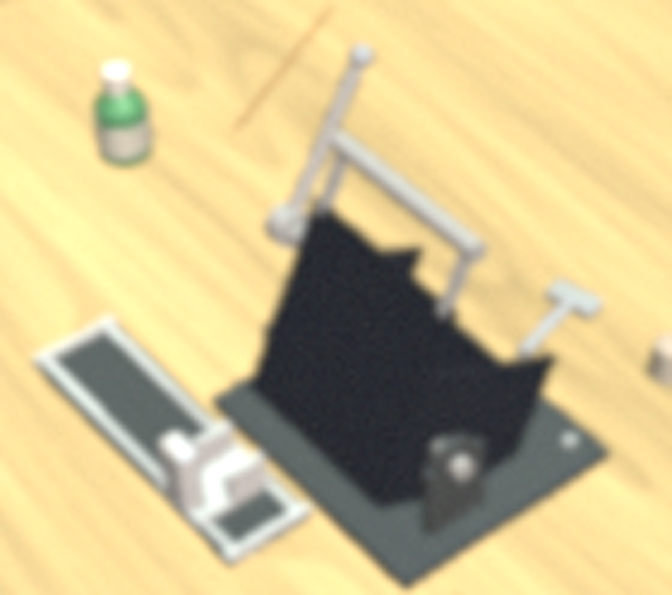

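Both crops are readable. In the top crop the base corners are (50..430, 222..533), the rail is (208..637, 88..205), the grip top is (305,78) and the kick foot is (466,453). In the scene crop the kick foot is (362,55) and the bar runs from (335,140) to (475,250). Now I'll fit the poses.

```bash
cat > h.py <<'E'
import numpy as np,cv2
from bench import r
def proj(f,P): return cv2.projectPoints(np.array(P,float).reshape(-1,3),np.array(f["rvec"],float),np.array(f["tvec"],float),np.array(f["camera_matrix"],float),None)[0][:,0]
E
python3 - <<'E'
from h import *
from scipy.optimize import least_squares
F={n:r.grab_frame(n) for n in("top","scene")}
C={"top":(215,125,7),"scene":(190,178,4.8)}
S=[("top",(50,222),(50,90,10)),("top",(430,222),(50,-90,10)),("top",(430,533),(-100,-90,10)),("top",(50,533),(-100,90,10)),
("top",(466,453),(-77,-100,189)),("top",(72,340),(-29,59,180)),
("scene",(215,400),(50,-90,10)),("scene",(405,585),(50,90,7)),("scene",(608,455),(-100,90,10)),("scene",(362,55),(-77,-100,189)),
("scene",(332,140),(-29,-59,180)),("scene",(478,247),(-29,59,180))]
Rl=[("top",(208,88),(28,100,8)),("top",(637,88),(28,-100,8)),("top",(634,205),(-28,-100,8)),("top",(208,205),(-28,100,8)),
("scene",(35,357),(28,-100,8)),("scene",(110,320),(-28,-100,8)),("scene",(310,515),(-28,100,8)),("scene",(232,562),(28,100,6))]
G=[("top",(306,76)),("scene",(177,439))]
def px(c,p): x,y,s=C[c]; return np.array([x+(p[0]+.5)/s-.5,y+(p[1]+.5)/s-.5])
def w(p,P):
    c,s=np.cos(p[2]),np.sin(p[2]);a,b,z=np.array(P)/1000
    return [p[0]+c*a-s*b,p[1]+s*a+c*b,z]
def res(q):
    e=[]
    for c,p,P in S: e.append(proj(F[c],w(q[:3],P))[0]-px(c,p))
    for c,p,P in Rl: e.append(proj(F[c],w(q[:3],(P[0]+q[3]*1000,P[1]+q[4]*1000,P[2])))[0]-px(c,p))
    for c,p in G: e.append(proj(F[c],w(q[:3],((q[3]+q[6])*1000,q[5]*1000,55)))[0]-px(c,p))
    return np.ravel(e)
s=least_squares(res,[.55,.05,0,.1,-.03,.03,.031],loss="soft_l1")
print(np.round(s.x,4)); print(np.round(s.fun.reshape(-1,2),2).tolist())
q=s.x
for n,P in dict(foot=(-77,-100,189),hub=(-20,-100,96),bar=(-29,0,180),barup=(28,0,180),barR=(-29,-59,180),grip=((q[3]+.031)*1e3,q[5]*1e3,55),goal=((q[3]+.031)*1e3,-100,55)).items(): print(n,np.round(w(q,P),4))
E
```

```text
[ 0.5646  0.0952  0.0231  0.0836 -0.0846 -0.0345  0.0222]
[[-0.6, -0.92], [0.33, -1.14], [0.67, 0.24], [-0.55, 0.6], [-0.02, -0.13], [0.39, -0.14], [-0.82, -1.11], [-0.23, 0.06], [0.69, -1.54], [0.05, 0.28], [1.46, -0.04], [0.12, 1.16], [-0.27, -0.44], [-0.59, -0.62], [0.02, -0.42], [-0.21, -0.18], [-0.07, -0.01], [0.88, -1.14], [0.42, -1.53], [-0.56, -0.26], [0.61, -0.03], [0.31, 0.52]]
foot [ 0.49   -0.0065  0.189 ]
hub [ 0.547  -0.0052  0.096 ]
bar [0.5356 0.0946 0.18  ]
barup [0.5926 0.0959 0.18  ]
barR [0.537  0.0356 0.18  ]
grip [0.68   0.0634 0.055 ]
goal [ 0.6815 -0.0021  0.055 ]
```

send_rows:
  deltas:
    - [0.6,0.3,-0.2,0,0,0,0.04]
    - [0.6,0.6,-0.4,0,0,0,0.08]
    - [0.6,0.85,-0.6,0,0,0,0.11]
    - [0.6,1,-0.7,0,0,0,0.135]
    - [0.6,1,-0.7,0,0,0,0.135]
    - [0.6,1,-0.7,0,0,0,0.135]

```text
clock: 0.8
tcp_pos: [0.3855, -0.444, 0.2424]
orientation: [-3.139, -0.049, -0.003]
contact_force: [0.6, 0.3, 0.1]
grip_width: 0.0514
```

```bash
cat >> h.py <<'E'
from scipy.spatial.transform import Rotation as Ro
Y=0.0231
def to(p,tilt=0,jaw=0):
    """deltas (fractions) from now to world p; tool down, yaw Y (+jaw), tilt of the tool's top rearwards"""
    o=r.get_obs(); A=Ro.from_rotvec(o["orientation"])
    T=Ro.from_euler('z',Y)*Ro.from_euler('y',tilt)*Ro.from_euler('z',jaw)*Ro.from_euler('x',np.pi)
    d=A.inv().apply(np.array(p)-o["tcp_pos"])/.15; t=(A.inv()*T).as_rotvec()/np.pi
    print("at",np.round(o["tcp_pos"],4),"go",np.round(d,3),np.round(t,4))
def stat():
    o=r.get_obs(); print({k:np.round(o[k],4).tolist() for k in("clock","joints","tcp_pos","orientation","contact_force","grip_width")})
E
python3 -c "
from h import *
stat(); to([.6714,.063,.16])"
```

```text
{'clock': 0.8, 'joints': [0.7133, 0.3342, 0.0479, 1.7721, -0.0215, 1.0362, -0.7703], 'tcp_pos': [0.3855, -0.444, 0.2424], 'orientation': [-3.139, -0.0486, -0.0025], 'contact_force': [0.5846, 0.3464, 0.1303], 'grip_width': 0.0514}
at [ 0.3855 -0.444   0.2424] go [ 2.009 -3.318  0.56 ] [-0.0007 -0.0005  0.0025]
```

send_rows:
  deltas:
    - [0.6,0.15,-0.24,0,0,0,0]
    - [0.6,0.3,-0.48,0,0,0,0]
    - [0.6,0.45,-0.72,0,0,0,0]
    - [0.6,0.6,-0.95,0,0,0,0]

```text
clock: 1.13
tcp_pos: [0.4675, -0.3059, 0.2425]
orientation: [3.141, 0.033, 0.0]
contact_force: [0.7, -0.0, 0.5]
grip_width: 0.0513
```

send_rows:
  deltas:
    - [0.6,0.15,-0.24,0,0,0,0]
    - [0.6,0.3,-0.48,0,0,0,0]
    - [0.6,0.45,-0.72,0,0,0,0]
    - [0.6,0.6,-0.95,0,0,0,0]

```text
clock: 1.47
tcp_pos: [0.5537, -0.1629, 0.2425]
orientation: [3.141, 0.034, 0.001]
contact_force: [0.1, -0.5, -0.4]
grip_width: 0.051
```

send_rows:
  deltas:
    - [0.6,0.2,-0.24,0,0,0,0]
    - [0.6,0.4,-0.48,0,0,0,0]
    - [0.6,0.6,-0.72,0,0,0,0]
    - [0.6,0.8,-0.95,0,0,0,0]
    - [0.6,0.8,-0.95,0,0,0,0]
    - [0.6,0.8,-0.95,0,0,0,0]

```text
clock: 1.97
tcp_pos: [0.6723, -0.0125, 0.2417]
orientation: [-3.138, -0.046, -0.002]
contact_force: [-0.5, -0.0, 0.5]
grip_width: 0.0511
```

```bash
python3 -c "
from h import *
stat(); to([.6714,.063,.12])"
```

```text
{'clock': 1.9667, 'joints': [0.0259, 0.478, -0.1399, 1.5547, 0.0682, 1.1125, -1.6699], 'tcp_pos': [0.6723, -0.0125, 0.2417], 'orientation': [-3.1381, -0.0464, -0.0018], 'contact_force': [-0.527, -0.0205, 0.4763], 'grip_width': 0.0511}
at [ 0.6723 -0.0125  0.2417] go [ 0.008 -0.5    0.813] [-0.001  -0.0004  0.0021]
```

send_rows:
  deltas:
    - [0.5,0,-0.25,0.2,0,0,0]
    - [0.5,0,-0.5,0.4,0,0,0]
    - [0.5,0,-0.5,0.6,0,0,0]
    - [0.5,0,-0.5,0.81,0,0,0]
    - [0.5,0,-0.5,0.81,0,0,0]
    - [0.5,0,-0.5,0.81,0,0,0]

```text
clock: 2.47
tcp_pos: [0.6671, 0.0544, 0.1195]
orientation: [3.14, 0.033, -0.006]
contact_force: [0.4, 0.4, 1.1]
grip_width: 0.0426
```

send_rows:
  deltas:
    - [0.5,0,0,0.15,0,0,0]
    - [0.5,0,0,0.3,0,0,0]
    - [0.5,0,0,0.42,0,0,0]
    - [0.5,0,0,0.52,0,0,0]
    - [0.5,0,0,0.52,0,0,0]

```text
clock: 2.88
tcp_pos: [0.669, 0.055, 0.0434]
orientation: [3.141, 0.032, 0.002]
contact_force: [-0.4, -0.1, -0.6]
grip_width: 0.0428
```

send_rows:
  deltas:
    - [0.1,0,0,0,0,0,0]
    - [0.1,0,0,0,0,0,0]
    - [0.1,0,0,0,0,0,0]
    - [0.1,0,0,0,0,0,0]
    - [0.1,0,0,0,0,0,0]
    - [0.1,0,0,0,0,0,0]
    - [0.1,0,0,0,0,0,0]
    - [0.1,0,0,0,0,0,0]
  squeeze: 20

```text
clock: 3.55
tcp_pos: [0.6695, 0.0564, 0.0451]
orientation: [3.141, 0.035, 0.005]
contact_force: [-1.7, -0.3, 6.6]
grip_width: 0.0211
```

```bash
python3 -c "
from h import *
stat(); to([.6730,-.0023,.041])"
```

```text
{'clock': 3.55, 'joints': [-0.083, 0.6924, -0.1341, 1.6908, 0.1247, 0.7638, -1.8251], 'tcp_pos': [0.6695, 0.0564, 0.0451], 'orientation': [3.1412, 0.035, 0.0047], 'contact_force': [-1.6676, -0.3258, 6.6455], 'grip_width': 0.0211}
at [0.6695 0.0564 0.0451] go [0.015 0.392 0.027] [ 0.0001 -0.001  -0.0003]
```

send_rows:
  deltas:
    - [0.1,0,0.05,0,0,0,0]
    - [0.1,0,0.1,0,0,0,0]
    - [0.1,0,0.15,0,0,0,0]
    - [0.1,0,0.2,0,0,0,0]
    - [0.1,0,0.25,0,0,0,0]
    - [0.1,0,0.3,0,0,0,0]
    - [0.1,0,0.35,0,0,0,0]
    - [0.1,0,0.39,0,0,0,0]
    - [0.1,0,0.39,0,0,0,0]
    - [0.1,0,0.39,0,0,0,0]
    - [0.1,0,0.39,0,0,0,0]

```text
clock: 4.47
tcp_pos: [0.6711, -0.0033, 0.0451]
orientation: [3.14, 0.034, 0.006]
contact_force: [-0.7, -1.7, 7.1]
grip_width: 0.0215
```

```bash
python3 -c "
from h import *
stat(); to([.6730,-.0023,.041])"
```

```text
{'clock': 4.4667, 'joints': [0.0054, 0.6912, -0.1341, 1.6933, 0.1262, 0.762, -1.7387], 'tcp_pos': [0.6711, -0.0033, 0.0451], 'orientation': [3.14, 0.0338, 0.0057], 'contact_force': [-0.6941, -1.6688, 7.0922], 'grip_width': 0.0215}
at [ 0.6711 -0.0033  0.0451] go [ 0.013 -0.006  0.027] [ 0.0005 -0.0012 -0.0005]
```

send_rows:
  deltas:
    - [0.5,0,0,0,0,0,0]
    - [0.5,0,0,0,0,0,0]
    - [0.5,0,0,0,0,0,0]
    - [0.5,0,0,0,0,0,0]
    - [0.5,0,0,-0.1,0,0,0]
    - [0.5,0,0,-0.3,0,0,0]
    - [0.5,0,0,-0.6,0,0,0]
    - [0.5,0,0,-0.9,0,0,0]
    - [0.5,0,0,-1,0,0,0]
    - [0.5,0,0,-1,0,0,0]

```text
clock: 5.3
tcp_pos: [0.6731, -0.0014, 0.2009]
orientation: [-3.141, -0.035, -0.018]
contact_force: [-0.1, -0.4, 0.1]
grip_width: 0.0427
```

send_rows:
  deltas:
    - [0,0,0.2,-0.2,0,0,0]
    - [0,0,0.4,-0.4,0,0,0]
    - [0,0,0.6,-0.6,0,0,0]
    - [0,0,0.8,-0.6,0,0,0]
    - [0,0,1,-0.6,0,0,0]
    - [0,0,1,-0.6,0,0,0]
    - [0,0,1,-0.6,0,0,0]

```text
clock: 5.88
tcp_pos: [0.672, -0.1548, 0.2828]
orientation: [3.14, 0.028, -0.001]
contact_force: [0.3, 1.0, 1.2]
grip_width: -0.0001
```

```bash
python3 - <<'E'
from h import *
stat()
f=r.grab_frame("scene"); g=r.grab_frame("top")
a=f["pixels"][190:300,180:330,::-1].copy(); b=g["pixels"][125:210,215:345,::-1].copy()
a=cv2.resize(a,None,fx=4,fy=4,interpolation=cv2.INTER_CUBIC)
# predicted grip top at goal and fork wall tops (fork y=-100)
def w(a_,b_,z):
    c,s=np.cos(Y),np.sin(Y);return [.5646+c*a_-s*b_,.0952+s*a_+c*b_,z]
P=[w(.106,-.1,.055),w(.087,-.0845,.04),w(.087,-.1155,.04),w(.063,-.0845,.04),w(.063,-.1155,.04)]
for n,F,im,(x0,y0,s) in(("s",f,a,(180,190,4)),):
    for u,v in proj(F,P): cv2.circle(im,(int((u-x0+.5)*s),int((v-y0+.5)*s)),2,(0,0,255),-1)
b=cv2.resize(b,None,fx=6,fy=6,interpolation=cv2.INTER_CUBIC)
for u,v in proj(g,P): cv2.circle(b,(int((u-215+.5)*6),int((v-125+.5)*6)),2,(0,0,255),-1)
h=np.zeros((590,800,3),np.uint8); 
cv2.imwrite("pics/s2.png",cv2.convertScaleAbs(a,alpha=1.4)); cv2.imwrite("pics/t2.png",cv2.convertScaleAbs(b,alpha=1.4))
E
```

```text
{'clock': 5.8833, 'joints': [0.2134, 0.4758, -0.114, 1.4622, 0.057, 1.2074, -1.4611], 'tcp_pos': [0.672, -0.1548, 0.2828], 'orientation': [3.1404, 0.0282, -0.0013], 'contact_force': [0.3331, 0.9742, 1.1625], 'grip_width': -0.0001}
```

View pics/t2.png

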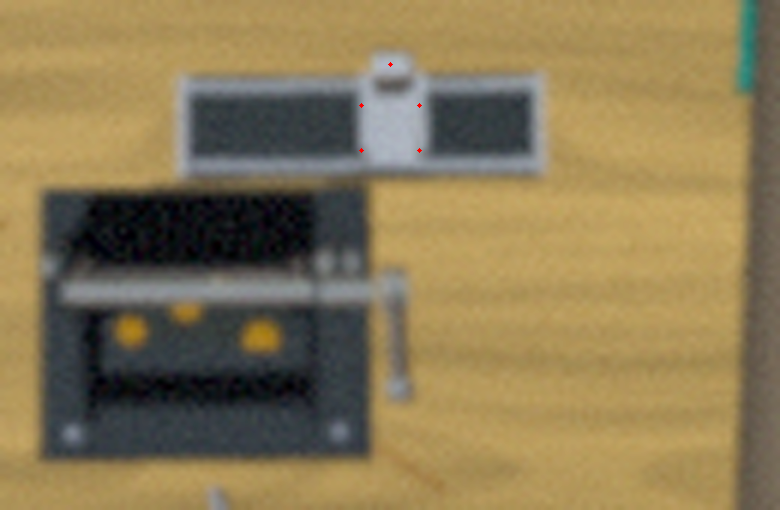

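View pics/s2.png

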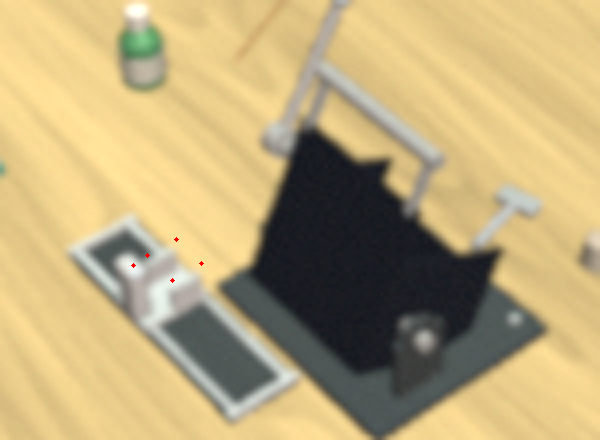

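The foot rest now sits within about 2 mm of the predicted spot: grip at (392,64) against a predicted 390 in the top crop. I'll check this below pixel level against the kickstand.

```bash
python3 - <<'E'
from h import *
g=r.grab_frame("top"); im=g["pixels"].mean(2)
def w(a_,b_,z):
    c,s=np.cos(Y),np.sin(Y);return [.5646+c*a_-s*b_,.0952+s*a_+c*b_,z]
def edges(row0,row1,c0,c1):
    p=im[row0:row1,c0:c1].mean(0); m=(p.max()+np.sort(p)[:3].mean())/2
    k=np.where(p>m)[0]; L=k[0]-(p[k[0]]-m)/(p[k[0]]-p[k[0]-1]); R=k[-1]+(p[k[-1]]-m)/(p[k[-1]]-p[k[-1]+1])
    return c0+L,c0+R,np.round(p).astype(int).tolist()
# plate between rail insets: rows 125+100/6..125+155/6
for n,a in dict(plate=(143,150,263,298),grip=(134,137,270,290),leg=(178,184,275,290),foot=(188,191,275,290)).items():
    try:
        L,R,p=edges(*a); print(n,round(L,2),round(R,2),"c",round((L+R)/2,2),p)
    except Exception as e: print(n,e)
for n,P in dict(plate=w(.075,-.1,.015),grip=w(.106,-.1,.055),foot=w(-.077,-.1,.189),hub=w(-.02,-.1,.096),leg=w(-.06,-.1,.16)).items(): print(n,proj(g,P)[0].round(2))
E
```

```text
plate 274.27 285.88 c 280.07 [43, 43, 43, 42, 43, 44, 43, 42, 42, 43, 49, 77, 109, 123, 128, 129, 128, 129, 128, 130, 127, 122, 111, 82, 52, 43, 42, 43, 42, 43, 41, 43, 42, 42, 42]
grip 276.22 282.62 c 279.42 [98, 96, 97, 97, 98, 100, 108, 119, 126, 125, 125, 124, 116, 108, 100, 99, 97, 95, 96, 95]
leg index 15 is out of bounds for axis 0 with size 15
foot index 15 is out of bounds for axis 0 with size 15
plate [279.37 147.28]
grip [279.57 135.27]
foot [281.14 189.17]
hub [280.2  173.22]
leg [280.83 184.2 ]
```

send_rows:
  deltas:
    - [0,-0.25,-0.1,0,0,0,0]
    - [0,-0.5,-0.2,0,0,0,0]
    - [0,-0.75,-0.3,0,0,0,0]
    - [0,-1,-0.4,0,0,0,0]
    - [0,-1,-0.4,0,0,0,0]
    - [0,-1,-0.4,0,0,0,0]

```text
clock: 6.53
tcp_pos: [0.5196, -0.0929, 0.2829]
orientation: [3.141, 0.042, -0.001]
contact_force: [0.4, -0.3, 0.6]
grip_width: -0.0001
```

```bash
python3 -c "
from h import *
stat(); to([.448,-.009,.176])"
```

```text
{'clock': 6.5333, 'joints': [0.1957, 0.2041, -0.1586, 1.8482, 0.0361, 1.0928, -1.5206], 'tcp_pos': [0.5196, -0.0929, 0.2829], 'orientation': [3.1413, 0.0416, -0.0012], 'contact_force': [0.3735, -0.2903, 0.5936], 'grip_width': -0.0001}
at [ 0.5196 -0.0929  0.2829] go [-0.461 -0.572  0.713] [0.     0.0002 0.0011]
```

send_rows:
  deltas:
    - [0,-0.2,-0.2,0,0,0,0]
    - [0,-0.4,-0.4,0,0,0,0]
    - [0,-0.47,-0.57,0,0,0,0]
    - [0,-0.47,-0.57,0,0,0,0]
    - [0,-0.47,-0.57,0.2,0,0,0]
    - [0,-0.47,-0.57,0.4,0,0,0]
    - [0,-0.47,-0.57,0.6,0,0,0]
    - [0,-0.47,-0.57,0.71,0,0,0]
    - [0,-0.47,-0.57,0.71,0,0,0]
    - [0,-0.47,-0.57,0.71,0,0,0]

```text
clock: 7.37
tcp_pos: [0.45, -0.0108, 0.1762]
orientation: [-3.141, -0.037, 0.002]
contact_force: [0.1, -0.0, 0.8]
grip_width: 0.0003
```

```bash
python3 - <<'E'
from h import *
stat(); to([.585,-.008,.176])
E
```

```text
{'clock': 7.3667, 'joints': [0.0937, 0.2058, -0.2328, 2.1264, 0.064, 0.8167, -1.7254], 'tcp_pos': [0.45, -0.0108, 0.1762], 'orientation': [-3.141, -0.037, 0.0015], 'contact_force': [0.0667, -0.0005, 0.7808], 'grip_width': 0.0003}
at [ 0.45   -0.0108  0.1762] go [0.9   0.002 0.   ] [-0.0001  0.0003  0.0001]
```

send_rows:
  deltas:
    - [0,0.06,0,0,0,0,0]
    - [0,0.12,0,0,0,0,0]
    - [0,0.18,0,0,0,0,0]
    - [0,0.24,0,0,0,0,0]
    - [0,0.3,0,0,0,0,0]
    - [0,0.36,0,0,0,0,0]
    - [0,0.42,0,0,0,0,0]
    - [0,0.48,0,0,0,0,0]
    - [0,0.54,0,0,0,0,0]
    - [0,0.6,0,0,0,0,0]
    - [0,0.66,0,0,0,0,0]
    - [0,0.72,0,0,0,0,0]
    - [0,0.78,0,0,0,0,0]
    - [0,0.84,0,0,0,0,0]
    - [0,0.84,0,0,0,0,0]
    - [0,0.84,0,0,0,0,0]
    - [0,0.84,0,0,0,0,0]

```text
clock: 8.78
tcp_pos: [0.5747, -0.0084, 0.1761]
orientation: [3.141, 0.036, -0.001]
contact_force: [0.2, 1.1, 0.9]
grip_width: 0.0001
```

send_rows:
  deltas:
    - [0,0,0,-0.2,0,0,0]
    - [0,0,0,-0.4,0,0,0]
    - [0,0,0,-0.6,0,0,0]
    - [0,-0.1,0.2,-0.6,0,0,0]
    - [0,-0.3,0.4,-0.6,0,0,0]
    - [0,-0.5,0.6,-0.6,0,0,0]
    - [0,-0.6,0.6,-0.6,0,0,0]
    - [0,-0.6,0.6,-0.6,0,0,0]

```text
clock: 9.45
tcp_pos: [0.483, -0.1032, 0.2662]
orientation: [3.14, 0.027, -0.004]
contact_force: [-0.5, 0.2, -0.5]
grip_width: -0.0005
```

```bash
python3 - <<'E'
from h import *
stat()
f=r.grab_frame("scene")
cv2.imwrite("pics/s3.png",cv2.convertScaleAbs(cv2.resize(f["pixels"][150:310,150:350,::-1],None,fx=3.6,fy=3.6,interpolation=cv2.INTER_CUBIC),alpha=1.4))
E
```

```text
{'clock': 9.45, 'joints': [0.2345, 0.1631, -0.169, 1.9395, 0.0331, 1.0438, -1.5027], 'tcp_pos': [0.483, -0.1032, 0.2662], 'orientation': [3.1403, 0.0269, -0.0036], 'contact_force': [-0.5064, 0.1556, -0.5016], 'grip_width': -0.0005}
```

View pics/s3.png

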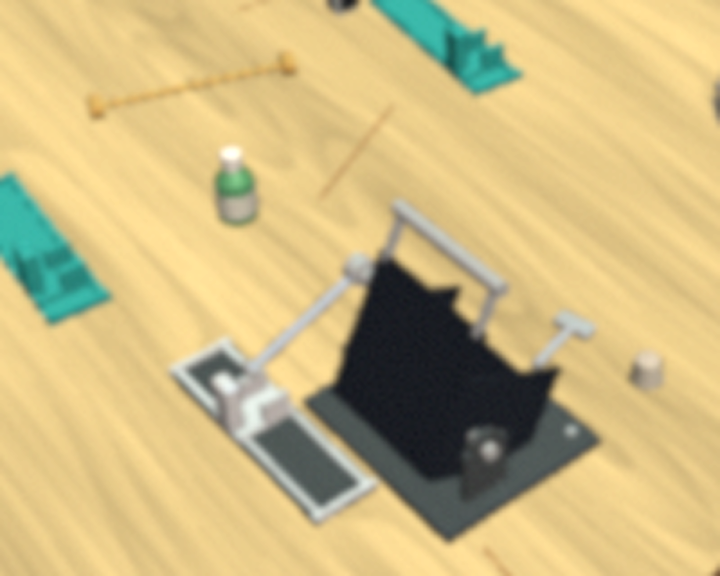

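The kickstand has fallen backwards, with its foot near (257,372), seemingly just above the fork. I'll check the lateral alignment from the top.

```bash
python3 - <<'E'
from h import *
f=r.grab_frame("top")
cv2.imwrite("pics/t3.png",cv2.convertScaleAbs(cv2.resize(f["pixels"][128:188,250:310,::-1],None,fx=10,fy=10,interpolation=cv2.INTER_CUBIC),alpha=1.3))
to([.448,.0946,.26],jaw=np.pi/2);to([.448,.0946,.26],jaw=-np.pi/2)
E
```

```text
at [ 0.4866 -0.1005  0.2667] go [-0.229 -1.306  0.044] [ 2.000e-04 -1.000e-04 -5.004e-01]
at [ 0.4866 -0.1005  0.2667] go [-0.229 -1.306  0.044] [-1.000e-04 -2.000e-04  4.996e-01]
```

View pics/t3.png

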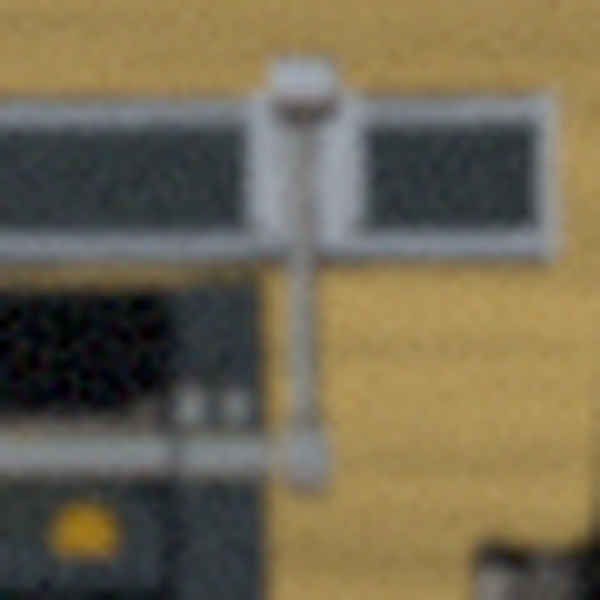

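The leg ends at x≈302 over a plate spanning 245–367 (centre 306), so the offset is about 1 mm, well inside the ±6 mm the fork allows. Next I'll go to the bar with the jaws turned 90°.

send_rows:
  deltas:
    - [0.6,0,-0.2,0,0,0,-0.035]
    - [0.6,0,-0.4,0,0,0,-0.07]
    - [0.6,0,-0.6,0,0,0,-0.105]
    - [0.6,0,-0.8,0,0,0,-0.14]
    - [0.6,0.1,-1,0,0,0,-0.175]
    - [0.6,0.2,-1,0,0,0,-0.21]
    - [0.6,0.3,-1,0,0,0,-0.245]
    - [0.6,0.3,-1,0,0,0,-0.28]
    - [0.6,0.3,-1,0,0,0,-0.315]
    - [0.6,0.3,-1,0,0,0,-0.35]
    - [0.6,0.3,-1,0,0,0,-0.385]
    - [0.6,0.3,-1,0,0,0,-0.42]
    - [0.6,0.3,-1,0,0,0,-0.455]
    - [0.6,0.3,-1,0,0,0,-0.49]
    - [0.6,0.3,-1,0,0,0,-0.5]
    - [0.6,0.3,-1,0,0,0,-0.5]
    - [0.6,0.3,-1,0,0,0,-0.5]

```text
clock: 10.97
tcp_pos: [0.5292, 0.0516, 0.2662]
orientation: [-2.196, -2.246, -0.001]
contact_force: [0.1, -0.6, -0.3]
grip_width: 0.0515
```

```bash
python3 -c "
from h import *
stat(); to([.5356,.0946,.172],jaw=np.pi/2)"
```

```text
{'clock': 10.9667, 'joints': [0.1893, 0.2554, -0.4766, 1.8438, 0.1315, 1.0731, -0.3142], 'tcp_pos': [0.5292, 0.0516, 0.2662], 'orientation': [-2.1957, -2.2462, -0.001], 'contact_force': [0.082, -0.5737, -0.3215], 'grip_width': 0.0515}
at [0.5292 0.0516 0.2662] go [0.285 0.049 0.629] [ 0.0001 -0.0002 -0.0001]
```

send_rows:
  deltas:
    - [0.6,0.15,0.05,0,0,0,0]
    - [0.6,0.285,0.05,0,0,0,0]
    - [0.6,0.285,0.05,0,0,0,0]
    - [0.6,0.285,0.05,0.15,0,0,0]
    - [0.6,0.285,0.05,0.3,0,0,0]
    - [0.6,0.285,0.05,0.4,0,0,0]
    - [0.6,0.285,0.05,0.5,0,0,0]
    - [0.6,0.285,0.05,0.58,0,0,0]
    - [0.6,0.285,0.05,0.63,0,0,0]
    - [0.6,0.285,0.05,0.63,0,0,0]
    - [0.6,0.285,0.05,0.63,0,0,0]

```text
clock: 11.88
tcp_pos: [0.5354, 0.0937, 0.1719]
orientation: [-2.196, -2.246, -0.0]
contact_force: [0.1, -0.3, 0.4]
grip_width: 0.0514
```

send_rows:
  deltas:
    - [0,0,0,0,0,0,0]
    - [0,0,0,0,0,0,0]
    - [0,0,0,0,0,0,0]
    - [0,0,0,0,0,0,0]
    - [0,0,0,0,0,0,0]
    - [0,0,0,0,0,0,0]
    - [0,0,0,0,0,0,0]
    - [0,0,0,0,0,0,0]
    - [0,0,0,0,0,0,0]
  squeeze: 30

```text
clock: 12.63
tcp_pos: [0.5357, 0.0936, 0.1726]
orientation: [2.196, 2.246, 0.001]
contact_force: [-1.0, -1.0, 6.2]
grip_width: 0.0108
```

```bash
python3 - <<'E'
from h import *
stat()
# bar arc about pivot; deltas from now in tool axes
o=r.get_obs(); A=Ro.from_rotvec(o["orientation"])
b=lambda L: np.array([.028*np.cos(L)-.125*np.sin(L),0,.028*np.sin(L)+.125*np.cos(L)])
for L in [.45,.4,.35,.3,.25,.2,.15,.1,.05,0,-.015]:
    d=Ro.from_euler('z',Y).apply(b(L)-b(.45)); t=A.inv().apply(Ro.from_euler('z',Y).apply([0,.45-L,0]))/np.pi
    print(L,np.round(A.inv().apply(d)/.15,3),np.round(t,3))
E
```

```text
{'clock': 12.6333, 'joints': [0.0941, 0.3832, -0.4718, 1.9139, 0.2203, 0.8936, -0.4644], 'tcp_pos': [0.5357, 0.0936, 0.1726], 'orientation': [2.1955, 2.2458, 0.0015], 'contact_force': [-0.9782, -0.9705, 6.2259], 'grip_width': 0.0108}
0.45 [0. 0. 0.] [0. 0. 0.]
0.4 [ 0.     0.042 -0.009] [ 0.016 -0.     0.   ]
0.35 [ 0.     0.084 -0.015] [ 0.032 -0.     0.   ]
0.3 [ 0.     0.126 -0.02 ] [ 0.048 -0.     0.   ]
0.25 [ 0.     0.169 -0.022] [ 0.064 -0.     0.   ]
0.2 [ 0.     0.212 -0.022] [ 0.08 -0.    0.  ]
0.15 [ 0.     0.254 -0.02 ] [ 0.095 -0.     0.   ]
0.1 [ 0.     0.297 -0.016] [ 0.111 -0.     0.   ]
0.05 [ 0.     0.339 -0.01 ] [ 0.127 -0.     0.   ]
0 [ 0.     0.381 -0.001] [ 0.143 -0.     0.   ]
-0.015 [0.    0.394 0.002] [ 0.148 -0.     0.   ]
```

send_rows:
  deltas:
    - [0,0,0.021,-0.005,0,0,0]
    - [0,0,0.042,-0.009,0,0,0]
    - [0,0,0.063,-0.012,0,0,0]
    - [0,0,0.084,-0.015,0,0,0]
    - [0,0,0.105,-0.018,0,0,0]
    - [0,0,0.126,-0.02,0,0,0]
    - [0,0,0.147,-0.021,0,0,0]
    - [0,0,0.169,-0.022,0,0,0]
    - [0,0,0.19,-0.022,0,0,0]
    - [0,0,0.212,-0.022,0,0,0]

```text
clock: 13.47
tcp_pos: [0.5665, 0.0944, 0.175]
orientation: [-2.195, -2.246, 0.002]
contact_force: [-4.4, 0.3, 5.3]
grip_width: 0.011
```

```bash
python3 -c "
from h import *
stat(); print(r.get_obs()['moment'])"
```

```text
{'clock': 13.4667, 'joints': [0.0873, 0.427, -0.4605, 1.8402, 0.2314, 0.9289, -0.4542], 'tcp_pos': [0.5665, 0.0944, 0.175], 'orientation': [-2.1951, -2.2461, 0.0019], 'contact_force': [-4.4475, 0.2528, 5.2765], 'grip_width': 0.011}
[ 0.09985177  1.24588696 -0.02822771]
```

send_rows:
  deltas:
    - [0,0,0.02,0.001,0,0,0]
    - [0,0,0.042,0.002,0,0,0]
    - [0,0,0.063,0.004,0,0,0]
    - [0,0,0.085,0.006,0,0,0]
    - [0,0,0.106,0.009,0,0,0]
    - [0,0,0.127,0.012,0,0,0]
    - [0,0,0.148,0.016,0,0,0]
    - [0,0,0.169,0.02,0,0,0]
    - [0,0,0.169,0.02,0,0,0]
    - [0,0,0.169,0.02,0,0,0]
    - [0,0,0.169,0.02,0,0,0]

```text
clock: 14.38
tcp_pos: [0.5925, 0.095, 0.172]
orientation: [-2.196, -2.247, -0.001]
contact_force: [-3.1, 2.7, 0.5]
grip_width: 0.011
```

```bash
python3 - <<'E'
from h import *
stat()
f=r.grab_frame("scene"); g=r.grab_frame("top")
a=cv2.resize(f["pixels"][200:300,190:310,::-1],None,fx=6,fy=6,interpolation=cv2.INTER_CUBIC)
b=g["pixels"][125:210,215:325,::-1]
cv2.imwrite("pics/s4.png",cv2.convertScaleAbs(a,alpha=1.4))
cv2.imwrite("pics/t4.png",cv2.convertScaleAbs(cv2.resize(b,None,fx=7,fy=7,interpolation=cv2.INTER_CUBIC),alpha=1.4))
E
```

```text
{'clock': 14.3833, 'joints': [0.0797, 0.4677, -0.4498, 1.7833, 0.2439, 0.9453, -0.4489], 'tcp_pos': [0.5925, 0.095, 0.172], 'orientation': [-2.1958, -2.2467, -0.0007], 'contact_force': [-3.1206, 2.6707, 0.5154], 'grip_width': 0.011}
```

View pics/s4.png

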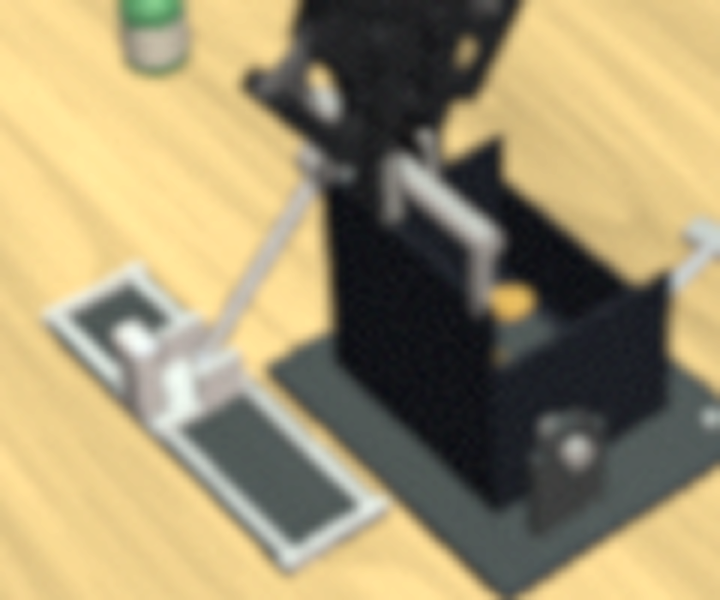

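The bin is upright and the leg goes down between the fork walls at (215,345). The bar has travelled 56.8 mm of the expected 57. I'll nudge it 1.5 mm further towards the stop for margin and check the force.

send_rows:
  deltas:
    - [0,0,0.005,0.001,0,0,0]
    - [0,0,0.01,0.002,0,0,0]
    - [0,0,0.01,0.002,0,0,0]
    - [0,0,0.01,0.002,0,0,0]
    - [0,0,0.01,0.002,0,0,0]
    - [0,0,0.01,0.002,0,0,0]

```text
clock: 14.98
tcp_pos: [0.5938, 0.0951, 0.1718]
orientation: [-2.196, -2.246, -0.0]
contact_force: [-2.8, 3.7, 0.6]
grip_width: 0.0108
```

```bash
python3 - <<'E'
from h import *
stat()
g=r.grab_frame("top")
cv2.imwrite("pics/t5.png",cv2.convertScaleAbs(cv2.resize(g["pixels"][100:260,180:380,::-1],None,fx=3.7,fy=3.7,interpolation=cv2.INTER_CUBIC),alpha=1.4))
E
```

```text
{'clock': 14.9833, 'joints': [0.0791, 0.4701, -0.4492, 1.7801, 0.2445, 0.9466, -0.4487], 'tcp_pos': [0.5938, 0.0951, 0.1718], 'orientation': [-2.1957, -2.2465, -0.0002], 'contact_force': [-2.8251, 3.6827, 0.633], 'grip_width': 0.0108}
```

View pics/t5.png

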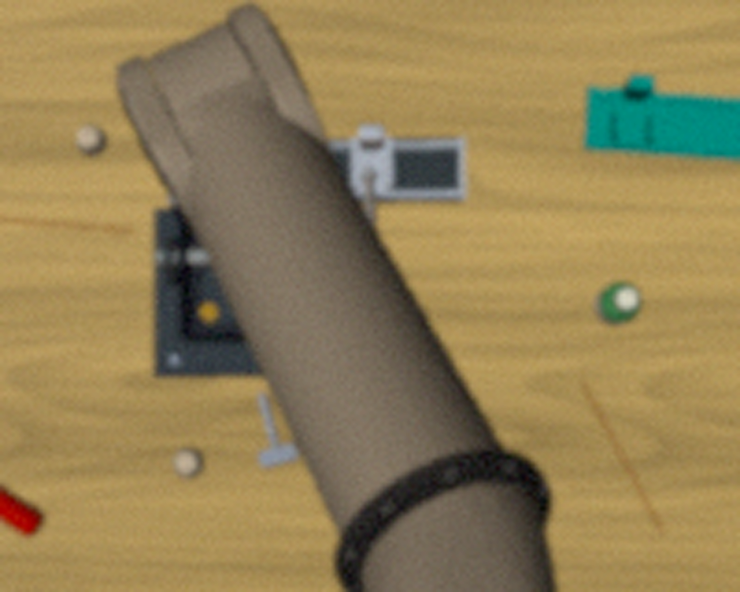

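The top view shows the foot at (370,178), centred in the fork under the grip at (371,135). The visible bystanders haven't moved, and I'm still holding the bar at about 3 N.

```bash
python3 -c "
from h import *
print(r.hand_in()); stat()"
```

```text
the job is handed in; nothing more can be done
None
the job is handed in; nothing more can be done
```

The job is done and handed in at about 15 s of the 58 s allowed, with the gripper still holding the bin upright by its top bar. No verdict came back.

1. **Fork:** I slid the foot rest about 60 mm along its rail by its grip. The fork ended within roughly 1–2 mm of the kickstand, where about 6 mm either way was allowed.
2. **Kickstand:** I pushed it over centre, and the picture showed it down behind the bin.
3. **Bin:** I brought it upright by its bar, and the foot came down between the fork's walls.

**Last checks:**
- **Position:** the bar had moved 58 mm from where it started, where 57 mm is exactly upright. That puts the bin upright to slightly backward, just short of the rear stop.
- **Holding force:** it takes about 2.8 N at the bar, as expected. There is also an unexplained sideways force of about 3.7 N.
- **Pictures:** both cameras showed the foot in the fork. The bystanders I could see had not moved, but the arm hid part of the bench in the last picture and I compared by eye only.

**Disagreement:** before the flip, the top camera put the foot rest's grip 0.5 mm left of target and its plate 2 mm right. Both are within the allowed range, so I left it. My state readout right after handing in returned nothing, so I have no reading from after that point.

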